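Feel the gap between two electrode plates with a taper gauge

TASK

The gap between the two upright steel plates of the electrode cell has to be read. Take the bigger of the two taper gauges from the wooden rack and ease it, thin end first and upright, into the gap near the middle of the plates until it drags snugly on both of them, without forcing the sprung plate back off its stops. Finish while still holding the gauge there, at that depth, so that it can be read, and leave the other things on the bench where they stand.

Things in the scene. Friction and masses are not known exactly. Their poses are not given: they have to be found in the camera images.
- electrode_cell: Electrode cell, fixed to the bench: grey base plate 124 x 214 mm, aluminium end blocks 62 mm high, two steel guide rods along its y, on which two upright steel plates face each other across a narrow gap. Origin: middle of the underside; y along the base, square to the plates; z up. A black knob stands out of the -y end. Only the plates are higher than 72 mm above the bench.
- set_plate: Plate on the cell's -y side, carried by a set screw; it does not give way. Steel, 80 mm wide (x), 4 mm thick, 82 mm high, top edge 100 mm above the bench. Origin: middle of the top edge of the face that looks into the gap; y square to that face, pointing to the other plate; z up. Its setting varies: the gap to the sprung plate is 7 to 11 mm.
- sprung_plate: Plate on the cell's +y side, parallel to the set plate, same size and height. Origin: middle of the top edge of the face that looks into the gap; x along the gap, y square to the face and away from the other plate, z up. Springs hold it against stop collars, 4.5 mm to the +y side of the cell's origin; a push of about 12 N starts it back, then 1 N more per mm.
- gauge_rack: Wooden rack, fixed to the bench, 74 x 130 mm, 112 mm high, open at the front and back, with two slots side by side along its y, 30 mm either side of the middle, in which the gauges hang by their guards. Origin: middle of the underside; z up.
- taper_gauge: The bigger taper gauge, about 90 g: steel wedge pointing down, 90 mm long, 20 mm wide (x), thickness (y) growing on both faces alike from 3 mm at the tip to 15 mm at the top. Above it a guard 34 x 25 x 4 mm, then a black grip 26 (x) x 18 (y) mm, its top 50 mm above the origin. Origin: middle of the guard's underside. Hangs upright, guard on the rack's top, y along the rack's y.
- gauge_tip (a point): Middle of the thin lower end of the bigger taper gauge, 90 mm below its origin.
- slim_gauge: The smaller taper gauge in the other slot: wedge 78 mm long, 12 mm wide, only 2 to 6 mm thick, grip 16 x 12 mm, same guard, its top too 50 mm above the origin. Too thin for this gap; it stays in the rack. Origin: middle of the guard's underside.
- beaker: Tall clear beaker, 80 mm across, 118 mm high, standing on the bench; leave alone. Origin: middle of its underside.
- amber_jar: Brown glass bottle with a white cap, 43 mm across, 94 mm high; leave alone. Origin: middle of its underside.
- small_beaker: Small clear beaker, 54 mm across, 70 mm high; leave alone. Origin: middle of its underside.
- marker: White marker pen with a black cap, 137 mm long, 15 mm thick, lying on the bench; leave alone. Origin: middle of its underside.
Not all that is in view belongs to the job. What is shaped like the taper_gauge but yellow is not meant.

How it is judged:
On the way, in this order (a step that is already met when the one before it is completed fails the run):
1. the bigger taper gauge is lifted clear of the rack (height (world z) of gauge_tip above 0.115 m and contact force between the fingers and taper_gauge above 2 N), for 0.1 s.
2. its thin end is lowered between the plates (z of gauge_tip in the frame of sprung_plate between -0.06 and -0.004 m and horizontal distance between gauge_tip and sprung_plate below 0.03 m), for 0.05 s.
At the end, for the whole second after the job is handed in: Bigger gauge held in the fingers (over 2 N) and still, tip over 20 mm down the gap and within 20 mm of the plates' middle, upright within 0.09 rad, square to the plates within 0.12 rad, pressing each plate with 0.5 to 15 N; sprung plate under 0.6 mm off its stops (contact force between the fingers and taper_gauge above 2 N and contact force between taper_gauge and gauge_rack below 0.1 N and z of gauge_tip in the frame of sprung_plate below -0.02 m and x of gauge_tip in the frame of sprung_plate between -0.02 and 0.02 m and angle between taper_gauge's own z axis and vertical below 0.09 rad and angle between the y axis of taper_gauge and the y axis of sprung_plate, either way round below 0.12 rad and contact force between taper_gauge and set_plate between 0.5 and 15 N and contact force between taper_gauge and sprung_plate between 0.5 and 15 N and y of sprung_plate in the frame of electrode_cell below 0.0051 m and linear speed of taper_gauge below 0.01 m/s); the arm keeps its last pose, push and grip.
It fails at once if a plate is pressed with more than 30 N (contact force between taper_gauge and set_plate above 30 N or contact force between taper_gauge and sprung_plate above 30 N).
It fails at once if the sprung plate is forced back more than 3 mm (y of sprung_plate in the frame of electrode_cell above 0.0075 m).
It fails at once if the smaller gauge is taken out of or knocked from its slot (distance of slim_gauge from where it was at the start of the episode above 0.02 m).
It fails at once if another thing on the bench is shifted by more than 30 mm (distance of any of beaker, amber_jar, small_beaker, marker from where it was at the start of the episode above 0.03 m).
It also fails if it takes over 38 s, if anything falls off the work surface, if the arm or the gripper's body presses on something with over 40 N, if the wrist force passes 120 N, or if a joint passes its speed limit or range.

ROBOT

A 6-joint arm with a two-finger parallel gripper is mounted at the origin on a cart in front of the work surface, level with it; the furniture and walls round the work are solid. World frame = base frame: x ahead of the robot, y to its left, z up, the work surface at z = 0. Lengths are in m, angles in rad, forces in N, time in s.
With the tool pointing down it reaches from about 0.35 to 0.775 m from the base axis. Payload 5.5 kg.
Tool frame: the origin (TCP) lies midway between the tips of the shut fingers; the grasp point (between the pads) lies bot.tcp_to_grasp behind it (bot.tcp_to_grasp is the distance from the TCP to the grasp point, in m); z points along the fingers, y is the line along which they close (so a half turn about z gives the same grasp; the last joint's range is limited). The gripper opens to 85 mm and grips with 20 to 120 N. Pads are 22 mm wide; open, the fingers measure 114 mm over their backs; the gripper's body (76 mm by 85 mm) begins 54 mm behind the grasp point. The pads swing forward as they close: fully open they stand 13 mm farther back than shut.
Start: joints at [0.983, 0.313, 0.046, 1.304, 0, 1.431], TCP at [0.249, 0.518, 0.231] pointing down, gripper open.
Joint ranges: [-2.76, 2.76], [-0.86, 1.69], [-1.03, 1.26], [-2.2, 2.34], [-1.47, 1.5], [-3.14, 3.14]. Speed limits (rad/s): [2.57, 2.57, 3.14, 3.14, 3.14, 3.14].

INTERFACE

Orientations are given as a 3x3 rotation matrix whose columns are the frame's x, y, z axes.
In Python, from cell import bot gives the robot as it stands. The module is installed in compiled form; this text tells all that it offers.
- The arm moves only by the tool servo_tool, never from a script. Its argument "plan" is a list of rows, each an object with "angular": the turn, a rotation vector about the tool's x, y, z in units of 5 degrees (1.0 is 5 degrees), a list of three; "translation": the shift along the tool's x, y, z in m, a list of three; "claw": the finger opening in m, from 0 to 0.0854. In form: [{"angular": [wx, wy, wz], "translation": [x, y, z], "claw": claw}, ...]. A call has 1 to 5 rows; each row is the pose to reach, as a shift and turn from the pose commanded when the call began, along the tool's axes at that moment; what a row does not reach only later rows make up. A row lasts 1/10 s, in which the tool goes at most 50 mm and 8.59 degrees, less where a joint would pass 70% of its speed; a pose out of reach is approached as far as the arm can. A call with a gripper value outside its range is refused whole. The fingers move at their own pace and stop on an object; "squeeze" is the grip in N (left out, the last holds). Time passes only in rows, so rows that repeat a pose let the fingers close. It gives the time, the measured TCP pose, the force and the opening at its end, in the units of the state.
- bot.get_state(): the state, without advancing time (a new reading comes with each control period).
- bot.get_image(name): name is "scene" or "side" or "wrist"; returns the picture (420x560x3 uint8, red, green, blue); there is no depth.
- bot.calibration(name): a dict with "fx", "fy", "cx", "cy" (pixels), "extrinsics" (4x4, takes a point from camera to world coordinates); the wrist camera has in their place "T_tool_cam" (4x4, takes a point from camera to tool coordinates, whose origin is the TCP and whose axes are the flange's). Camera axes: x right, y up, looking along -z (the intrinsics and any distortion apply to the point x, -y, -z); pixel columns grow to the right and rows downward; lengths in m; the calibration is good to about 2 mm. A picture is of the moment at which its call begins: read the wrist's pose just before it. calibration takes no time and is no camera call.
- bot.finish_job(): hands the job in, once; it reports no verdict.
The state is a dict: "time": time; "qpos": joint angles; "qvel": joint speeds; "joint_torque": joint torques, N m; "tool_pos": TCP position; "ee_rot": TCP orientation; "force": force on the tool from outside, world axes, zero at the start; "moment": the same for the moment, N m; "width": finger opening in m.
Only numpy, scipy, OpenCV 4.12 (cv2) and the standard library are available. Lean on these libraries where they do the work, as an engineer would, in place of code of your own. Each camera call takes 0.05 s, during which the arm holds its last target. There are 200 camera calls.

## Working session

There is one attempt and no reset: what is moved stays moved. The work goes in short steps, Python scripts to look and compute and a tool call to move; the robot and the scene stay as the last step left them, time stands still between calls to the robot, and variables do not carry over. Pictures are saved under pics/ and viewed, on a budget of 10 in all, crops included, one or two more only if the job needs it, and the job is handed in when it is done.

Besides the shell and the picture viewer there is one more tool, called after "Emit:" as a command line: name --argument value ..., lists and objects as JSON in quotes. servo_tool: Moves the arm, as the interface text tells. Its arguments: {"type":"object","properties":{"plan":{"type":"array","items":{"type":"object","properties":{"angular":{"type":"array","items":{"type":"number"}},"translation":{"type":"array","items":{"type":"number"}},"claw":{"type":"number"}}}},"squeeze":{"type":"number"}},"required":["plan"]}

```bash
mkdir -p pics; python3 - <<'E'
from cell import bot
import cv2,numpy as np
np.set_printoptions(precision=4,suppress=True)
s=bot.get_state();print(s['time'],s['tool_pos'],s['ee_rot'],s['width'],bot.tcp_to_grasp,s['force'])
for n in ['scene','side']:
    im=bot.get_image(n);cv2.imwrite(f'pics/{n}0.png',im[:,:,::-1])
for n in ['scene','side','wrist']:
    print(n,bot.calibration(n))
E
```

```text
0.0 [0.2487 0.5179 0.2304] [[-0.9014  0.4329 -0.001 ]
 [ 0.4329  0.9014 -0.0016]
 [ 0.0002 -0.0018 -1.    ]] 0.0852869473144437 0.0187 [ 0.7868 -0.9088  0.2477]
scene {'fx': 462.445007776545, 'fy': 462.445007776545, 'cx': 285.55746996505616, 'cy': 215.1750113212655, 'extrinsics': array([[ 0.7603,  0.392 , -0.518 , -0.0676],
       [-0.6495,  0.4687, -0.5987, -0.9132],
       [ 0.0081,  0.7916,  0.6109,  0.7486],
       [ 0.    ,  0.    ,  0.    ,  1.    ]])}
side {'fx': 422.69037261546106, 'fy': 422.69037261546106, 'cx': 280.6692398759977, 'cy': 215.14327370106787, 'extrinsics': array([[-0.9794,  0.0798, -0.1854,  0.3238],
       [-0.2018, -0.3769,  0.904 ,  0.5005],
       [ 0.0023,  0.9228,  0.3853,  0.4168],
       [ 0.    ,  0.    ,  0.    ,  1.    ]])}
wrist {'fx': 361.10562118817955, 'fy': 361.10562118817955, 'cx': 280.85070033976075, 'cy': 208.28343576203008, 'T_tool_cam': array([[-0.0002,  0.9526,  0.3042,  0.0777],
       [ 1.    ,  0.0005, -0.0009,  0.0011],
       [-0.001 ,  0.3042, -0.9526, -0.1426],
       [ 0.    ,  0.    ,  0.    ,  1.    ]])}
```

View pics/scene0.png

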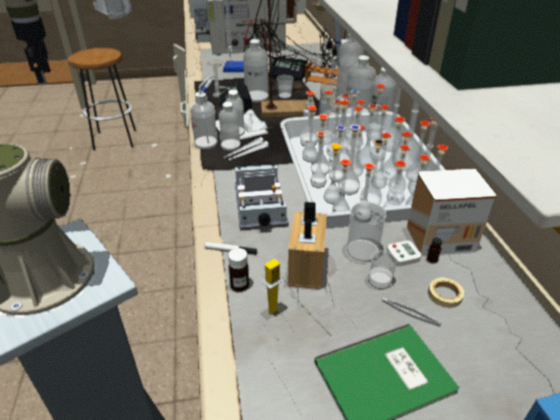

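View pics/side0.png

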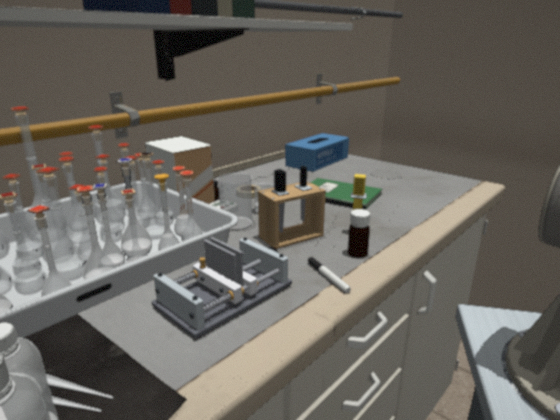

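The scene view shows the rack at (308,245) with black grips at (310,212). The cell is at (262,195), and the yellow decoy stands at (272,287). In the side view the black grips are at (280,181) and (304,177), the plates at (222,262), and the yellow decoy at (359,190). Next I'll enlarge the rack and the cell in both views.

```bash
cat > h.py <<'E'
import numpy as np,cv2
from cell import bot
np.set_printoptions(precision=4,suppress=True)
def ray(n,u,v,T=None):
    c=bot.calibration(n); E=c['extrinsics'] if T is None else T@c['T_tool_cam']
    d=np.array([(u-c['cx'])/c['fx'],-(v-c['cy'])/c['fy'],-1.]); return E[:3,3],E[:3,:3]@d
def onz(n,u,v,z,T=None):
    o,d=ray(n,u,v,T); return o+d*(z-o[2])/d[2]
def tri(*r):
    A=np.zeros((3,3));b=np.zeros(3)
    for o,d in r:
        d=d/np.linalg.norm(d);P=np.eye(3)-np.outer(d,d);A+=P;b+=P@o
    p=np.linalg.solve(A,b); return p,[np.linalg.norm(np.cross(p-o,d/np.linalg.norm(d))) for o,d in r]
def proj(n,p,T=None):
    c=bot.calibration(n); E=c['extrinsics'] if T is None else T@c['T_tool_cam']
    q=E[:3,:3].T@(np.asarray(p)-E[:3,3]); return c['cx']-c['fx']*q[0]/q[2],c['cy']+c['fy']*q[1]/q[2]
def toolT():
    s=bot.get_state();T=np.eye(4);T[:3,:3]=s['ee_rot'];T[:3,3]=s['tool_pos'];return T
E
python3 - <<'E'
import cv2,numpy as np
a=cv2.imread('pics/scene0.png');b=cv2.imread('pics/side0.png')
def c(i,x,y,w,h,W,H): return cv2.resize(i[y:y+h,x:x+w],(W,H),interpolation=cv2.INTER_CUBIC)
o=np.vstack([np.hstack([c(a,225,150,110,82,400,300),c(a,260,190,110,82,400,300)]),np.hstack([c(b,145,225,160,120,400,300),c(b,250,160,110,82,400,300)])])
cv2.imwrite('pics/crop1.png',o)
E
```

```text
(no output)
```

View pics/crop1.png

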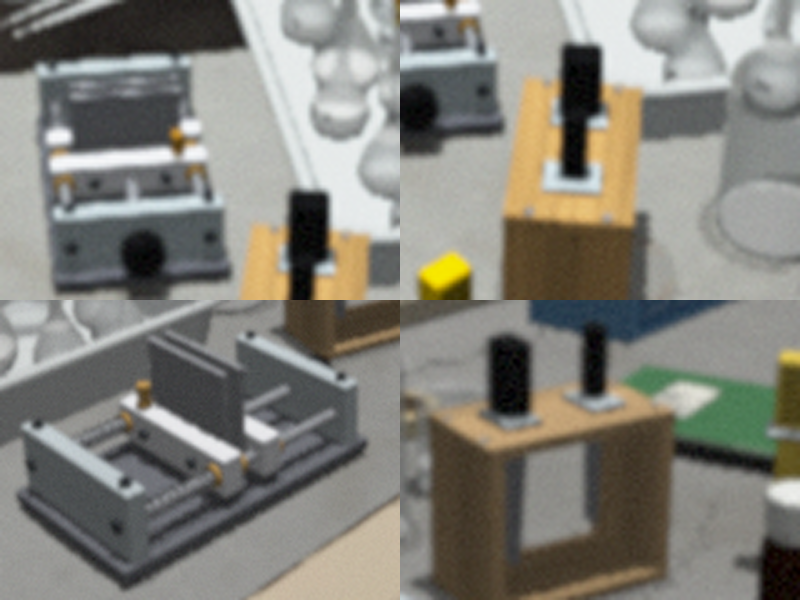

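```bash
python3 - <<'E'
from h import *
for nm,s,d in [('big',(310,203.2),(280.3,171)),('slim',(307.6,220.8),(303.4,167))]:
    print(nm,tri(ray('scene',*s),ray('side',*d)),onz('scene',*s,.162),onz('side',*d,.162))
for p in [(288.3,248.9),(323.8,250.8),(294.9,211.9),(326.6,214.6)]: print('rack',onz('scene',*p,.112))
for p in [(205,241.4),(237.8,257),(211,237.8),(242.2,253)]: print('plate',onz('side',*p,.1))
E
```

```text
big (array([ 0.4977, -0.339 ,  0.1604]), [np.float64(0.0009744905265825067), np.float64(0.0009744905265825)]) [ 0.4975 -0.34    0.162 ] [ 0.4955 -0.3316  0.162 ]
slim (array([ 0.4542, -0.3795,  0.1596]), [np.float64(8.552942315408962e-05), np.float64(8.552942315408645e-05)]) [ 0.4522 -0.3816  0.162 ] [ 0.4529 -0.3712  0.162 ]
rack [ 0.4027 -0.3794  0.112 ]
rack [ 0.4547 -0.4306  0.112 ]
rack [ 0.4964 -0.2937  0.112 ]
rack [ 0.5447 -0.3472  0.112 ]
plate [ 0.5783 -0.1035  0.1   ]
plate [ 0.5077 -0.0618  0.1   ]
plate [ 0.5732 -0.1189  0.1   ]
plate [ 0.5048 -0.0761  0.1   ]
```

The two gauges in the rack are the grip at side (280,181) / scene (310,212), which is visibly thicker, and the one at side (304,177) / scene (308,230). The thicker one is the bigger gauge, at about (0.497,-0.339) and on the side nearer the cell. The yellow one at scene (272,287) is the decoy. Rack yaw is about 43°, cell yaw about 59°. I'm setting out now.

Emit:
servo_tool --plan '[{"angular":[0,0,8],"translation":[-0.149,-0.166,-0.01],"claw":0.085},{"angular":[0,0,8],"translation":[-0.149,-0.166,-0.01],"claw":0.085},{"angular":[0,0,8],"translation":[-0.149,-0.166,-0.01],"claw":0.085},{"angular":[0,0,8],"translation":[-0.149,-0.166,-0.01],"claw":0.085},{"angular":[0,0,8],"translation":[-0.149,-0.166,-0.01],"claw":0.085}]'

```text
time: 0.6
tool_pos: [0.3113, 0.3011, 0.2412]
ee_rot: [[-0.405, 0.914, -0.0], [0.914, 0.405, -0.001], [-0.001, -0.001, -1.0]]
force: [-0.3, 0.4, -0.4]
width: 0.085
```

Emit:
servo_tool --plan '[{"angular":[0,0,8],"translation":[-0.221,-0.031,0],"claw":0.085},{"angular":[0,0,8],"translation":[-0.221,-0.031,0],"claw":0.085},{"angular":[0,0,8],"translation":[-0.221,-0.031,0],"claw":0.085},{"angular":[0,0,8],"translation":[-0.221,-0.031,0],"claw":0.085},{"angular":[0,0,8],"translation":[-0.221,-0.031,0],"claw":0.085}]'

```text
time: 1.1
tool_pos: [0.3747, 0.087, 0.2411]
ee_rot: [[0.278, 0.961, 0.0], [0.961, -0.278, -0.001], [-0.001, 0.0, -1.0]]
force: [0.7, 0.4, -0.1]
width: 0.0847
```

Emit:
servo_tool --plan '[{"angular":[0,0,6],"translation":[-0.189,0.118,0],"claw":0.085},{"angular":[0,0,6],"translation":[-0.189,0.118,0],"claw":0.085},{"angular":[0,0,6],"translation":[-0.189,0.118,0],"claw":0.085},{"angular":[0,0,6],"translation":[-0.189,0.118,0],"claw":0.085},{"angular":[0,0,6],"translation":[-0.189,0.118,0],"claw":0.085}]'

```text
time: 1.6
tool_pos: [0.4376, -0.1275, 0.2408]
ee_rot: [[0.719, 0.695, 0.0], [0.695, -0.719, -0.001], [-0.0, 0.001, -1.0]]
force: [-0.7, 0.7, -0.3]
width: 0.085
```

```bash
python3 - <<'E'
from h import *
s=bot.get_state();print(s['time'],s['qpos'],s['ee_rot'])
T=toolT();im=bot.get_image('wrist');cv2.imwrite('pics/w1.png',im[:,:,::-1]);np.save('w1.npy',T);print(T)
E
```

```text
1.6 [-0.4596  0.0791 -0.2225  1.2686 -0.0006  1.9133] [[ 0.7188  0.6952  0.0002]
 [ 0.6952 -0.7188 -0.0007]
 [-0.0004  0.0007 -1.    ]]
[[ 0.7188  0.6952  0.0002  0.4376]
 [ 0.6952 -0.7188 -0.0007 -0.1275]
 [-0.0004  0.0007 -1.      0.2408]
 [ 0.      0.      0.      1.    ]]
```

View pics/w1.png

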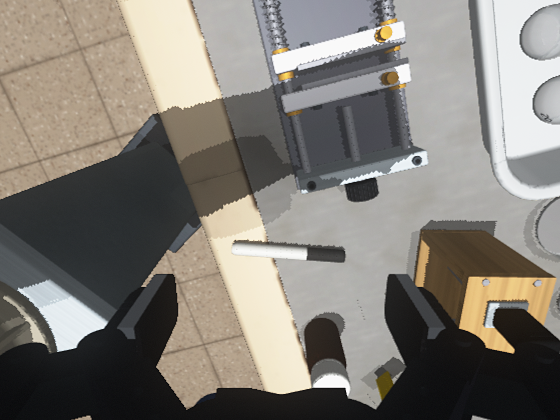

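The wrist view shows the cell's end block top edge from (300,190) to (427,158), its bars above that, and the rack at lower right (500,300). Now moving over the gauge, stopping slightly short so it stays in view.

Emit:
servo_tool --plan '[{"angular":[0,0,0],"translation":[-0.144,0.193,0],"claw":0.085},{"angular":[0,0,0],"translation":[-0.144,0.193,0],"claw":0.085},{"angular":[0,0,0],"translation":[-0.144,0.193,0],"claw":0.085},{"angular":[0,0,0],"translation":[-0.144,0.193,0],"claw":0.085},{"angular":[0,0,0],"translation":[-0.144,0.193,0],"claw":0.085}]'

```text
time: 2.15
tool_pos: [0.4687, -0.3647, 0.2406]
ee_rot: [[0.716, 0.698, -0.0], [0.698, -0.716, 0.0], [0.0, -0.0, -1.0]]
force: [0.4, 0.5, 1.2]
width: 0.0854
```

```bash
python3 - <<'E'
from h import *
T=toolT();im=bot.get_image('wrist');cv2.imwrite('pics/w2.png',im[:,:,::-1]);np.save('w2.npy',T);print(T,proj('wrist',[.4977,-.339,.162],T))
E
```

```text
[[ 0.7157  0.6984 -0.0003  0.4687]
 [ 0.6984 -0.7157  0.0003 -0.3647]
 [ 0.     -0.0005 -1.      0.2406]
 [ 0.      0.      0.      1.    ]] (np.float64(284.4701267209728), np.float64(161.6710808042439))
```

View pics/w2.png

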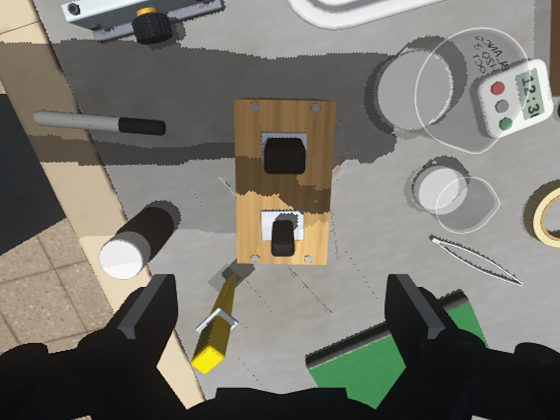

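```bash
python3 - <<'E'
from h import *
T=np.load('w2.npy');R=T[:3,:3]
im=cv2.imread('pics/w2.png');m=(im.max(2)<50).astype(np.uint8);m[:120]=0;m[185:]=0;m[:,:245]=0;m[:,325:]=0
n,l,st,c=cv2.connectedComponentsWithStats(m);i=1+st[1:,4].argmax();print(st[i],c[i])
for p in [(285,157),(c[i][0],c[i][1])]:
    P=onz('wrist',*p,.162,T);print('grip',P,'toolframe',R.T@(P-T[:3,3]))
q=[onz('wrist',*p,.112,T) for p in [(236,100),(237,262),(335,100),(327,265)]];print(np.array(q))
for a,b in [(0,1),(2,3)]: d=q[a]-q[b];print(np.degrees(np.arctan2(d[1],d[0])),np.linalg.norm(d))
print('toolx',np.degrees(np.arctan2(R[1,0],R[0,0])),sum(q)/4)
T1=np.load('w1.npy')
a,b=[onz('wrist',*p,.062,T1) for p in [(300,190),(427,158)]];print('block',a,b,np.degrees(np.arctan2(*(b-a)[1::-1])),np.linalg.norm(a-b))
E
```

```text
[ 264  138   41   36 1403] [284.0249 155.8874]
grip [ 0.5    -0.3372  0.162 ] toolframe [0.0416 0.0022 0.0786]
grip [ 0.5001 -0.3363  0.162 ] toolframe [0.0423 0.0016 0.0786]
[[ 0.4992 -0.2894  0.112 ]
 [ 0.4046 -0.3761  0.112 ]
 [ 0.5489 -0.3404  0.112 ]
 [ 0.4546 -0.4314  0.112 ]]
42.508992967858994 0.12836954843271947
43.976006282408534 0.13106162209667277
toolx 44.295902257857975 [ 0.4768 -0.3593  0.112 ]
block [ 0.4457 -0.144   0.062 ] [ 0.5456 -0.2048  0.062 ] -31.35247750664757 0.11695800659254293
```

Rack yaw is 43.2° (sides measure 128–131 mm) and the big grip is at tool offset (0.041, 0.002). Both agree with the first estimate.

Emit:
servo_tool --plan '[{"angular":[0,0,0.2],"translation":[0.041,0.002,0],"claw":0.085},{"angular":[0,0,0.2],"translation":[0.041,0.002,0.04],"claw":0.085},{"angular":[0,0,0.2],"translation":[0.041,0.002,0.08],"claw":0.085},{"angular":[0,0,0.2],"translation":[0.041,0.002,0.115],"claw":0.085},{"angular":[0,0,0.2],"translation":[0.041,0.002,0.115],"claw":0.085}]'

```text
time: 2.7
tool_pos: [0.4963, -0.3317, 0.1206]
ee_rot: [[0.727, 0.687, -0.008], [0.687, -0.727, 0.008], [-0.001, -0.011, -1.0]]
force: [-0.7, 1.2, 0.2]
width: 0.0849
```

Emit:
servo_tool --plan '[{"angular":[0,0,0],"translation":[0,0,0],"claw":0.0},{"angular":[0,0,0],"translation":[0,0,0],"claw":0.0},{"angular":[0,0,0],"translation":[0,0,0],"claw":0.0},{"angular":[0,0,0],"translation":[0,0,0],"claw":0.0},{"angular":[0,0,0],"translation":[0,0,0],"claw":0.0}]' --squeeze 60

```text
time: 3.2
tool_pos: [0.5004, -0.336, 0.1282]
ee_rot: [[0.727, 0.686, 0.003], [0.686, -0.727, -0.002], [0.0, 0.003, -1.0]]
force: [0.3, -0.4, 6.7]
width: 0.0255
```

```bash
python3 - <<'E'
from h import *
s=bot.get_state();print(s['time'],s['tool_pos'],s['force'],s['moment'],s['width'])
T=toolT();im=bot.get_image('wrist');cv2.imwrite('pics/w3.png',im[:,:,::-1]);np.save('w3.npy',T)
E
```

```text
3.2 [ 0.5004 -0.336   0.1282] [ 0.3481 -0.3587  6.7391] [ 0.1545  0.1715 -0.0102] 0.025469396763611724
```

Width is 25.5 mm, so the 26 mm grip is held. Lifting straight up.

Emit:
servo_tool --plan '[{"angular":[0,0,0],"translation":[0,0,-0.02],"claw":0.0},{"angular":[0,0,0],"translation":[0,0,-0.05],"claw":0.0},{"angular":[0,0,0],"translation":[0,0,-0.09],"claw":0.0},{"angular":[0,0,0],"translation":[0,0,-0.13],"claw":0.0},{"angular":[0,0,0],"translation":[0,0,-0.13],"claw":0.0}]'

```text
time: 3.75
tool_pos: [0.5016, -0.3371, 0.2631]
ee_rot: [[0.727, 0.686, 0.008], [0.686, -0.727, -0.007], [0.001, 0.011, -1.0]]
force: [0.7, -1.0, -0.4]
width: 0.0251
```

Emit:
servo_tool --plan '[{"angular":[0,0,0],"translation":[0,0,0],"claw":0.0},{"angular":[0,0,0],"translation":[0,0,0],"claw":0.0}]'

```text
time: 3.95
tool_pos: [0.499, -0.3348, 0.2552]
ee_rot: [[0.727, 0.686, -0.001], [0.686, -0.727, 0.001], [-0.0, -0.002, -1.0]]
force: [0.4, -0.9, -1.4]
width: 0.0249
```

Emit:
servo_tool --plan '[{"angular":[0,0,-3.06],"translation":[0.14,-0.135,0],"claw":0.0},{"angular":[0,0,-3.06],"translation":[0.14,-0.135,0],"claw":0.0},{"angular":[0,0,-3.06],"translation":[0.14,-0.135,0],"claw":0.0},{"angular":[0,0,-3.06],"translation":[0.14,-0.135,0],"claw":0.0},{"angular":[0,0,-3.06],"translation":[0.14,-0.135,0],"claw":0.0}]'

```text
time: 4.45
tool_pos: [0.5073, -0.1356, 0.2549]
ee_rot: [[0.515, 0.857, -0.003], [0.857, -0.515, 0.003], [0.001, -0.004, -1.0]]
force: [0.5, -0.4, -1.5]
width: 0.0252
```

Emit:
servo_tool --plan '[{"angular":[0,0,0],"translation":[0,0,0],"claw":0.0},{"angular":[0,0,0],"translation":[0,0,0],"claw":0.0},{"angular":[0,0,0],"translation":[0,0,0],"claw":0.0}]'

```text
time: 4.75
tool_pos: [0.5085, -0.1422, 0.2556]
ee_rot: [[0.522, 0.853, -0.001], [0.853, -0.522, 0.0], [-0.0, -0.001, -1.0]]
force: [-0.6, 0.5, -1.0]
width: 0.0249
```

```bash
python3 - <<'E'
from h import *
s=bot.get_state();print(s['time'],s['force'],s['moment'],s['width'])
T=toolT();im=bot.get_image('wrist');cv2.imwrite('pics/w4.png',im[:,:,::-1]);np.save('w4.npy',T);print(T)
im=bot.get_image('side');cv2.imwrite('pics/s4.png',im[:,:,::-1])
E
```

```text
4.75 [-0.6176  0.4513 -1.0178] [-0.0248  0.0388 -0.0484] 0.024869251248331635
[[ 0.522   0.853  -0.0009  0.5085]
 [ 0.853  -0.522   0.0003 -0.1422]
 [-0.0002 -0.0009 -1.      0.2556]
 [ 0.      0.      0.      1.    ]]
```

View pics/w4.png

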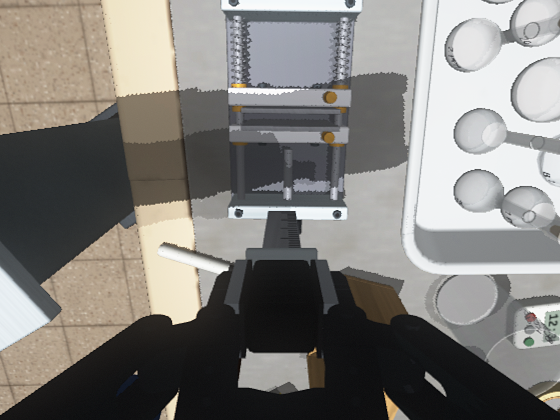

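Wrist view: the gauge hangs with its guard at (282,255) and its wedge up to (283,213). The cell is square in the image, with carriers at rows 97 and 135 and the plates between them at rows 105–128. I'll enlarge that part.

```bash
python3 - <<'E'
import cv2,numpy as np
im=cv2.imread('pics/w4.png');c=im[80:155,220:360]
o=cv2.resize(c,None,fx=5.6,fy=5.6,interpolation=cv2.INTER_CUBIC)
o=cv2.convertScaleAbs(o,alpha=2.0);cv2.imwrite('pics/c4.png',o)
g=cv2.cvtColor(im,6);print([(r,int(g[r,265:275].mean()),int(g[r,300:315].mean())) for r in range(84,150)])
E
```

```text
[(84, 115, 149), (85, 107, 142), (86, 87, 123), (87, 84, 85), (88, 171, 103), (89, 249, 184), (90, 251, 159), (91, 249, 167), (92, 250, 166), (93, 245, 166), (94, 201, 165), (95, 160, 165), (96, 164, 164), (97, 164, 165), (98, 165, 164), (99, 164, 164), (100, 163, 163), (101, 163, 163), (102, 163, 163), (103, 163, 164), (104, 156, 162), (105, 129, 135), (106, 65, 100), (107, 63, 59), (108, 81, 72), (109, 115, 110), (110, 110, 113), (111, 109, 110), (112, 103, 108), (113, 76, 96), (114, 77, 73), (115, 77, 77), (116, 77, 77), (117, 77, 78), (118, 75, 76), (119, 63, 68), (120, 62, 61), (121, 63, 62), (122, 63, 62), (123, 62, 62), (124, 62, 63), (125, 69, 62), (126, 102, 74), (127, 113, 112), (128, 107, 110), (129, 102, 107), (130, 109, 106), (131, 158, 122), (132, 155, 167), (133, 122, 163), (134, 113, 162), (135, 114, 162), (136, 110, 162), (137, 110, 162), (138, 110, 160), (139, 110, 161), (140, 110, 161), (141, 106, 159), (142, 89, 128), (143, 47, 67), (144, 50, 65), (145, 52, 67), (146, 54, 72), (147, 54, 75), (148, 53, 75), (149, 53, 74)]
```

View pics/c4.png

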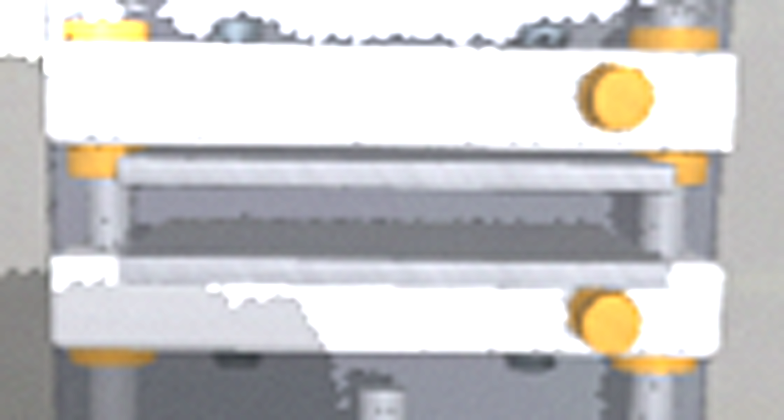

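```bash
python3 - <<'E'
from h import *
T=np.load('w4.npy');Ti=np.linalg.inv(T)
g=cv2.cvtColor(cv2.imread('pics/w4.png'),6).astype(float)
def edge(r0,r1,sgn):
    P=[]
    for c in range(248,334,3):
        col=cv2.GaussianBlur(g,(5,3),0)[r0:r1,c];d=sgn*np.diff(col);i=d.argmax()
        w=np.clip(d[max(i-1,0):i+2],0,None);r=r0+.5+(w*np.arange(max(i-1,0),max(i-1,0)+len(w))).sum()/w.sum()
        P.append((Ti@np.r_[onz('wrist',c,r,.1,T),1])[:3])
    P=np.array(P);k=np.polyfit(P[:,1],P[:,0],1);res=P[:,0]-np.polyval(k,P[:,1]);ok=abs(res)<.001
    k=np.polyfit(P[ok,1],P[ok,0],1);return k,ok.sum(),res[ok].std()
for nm,a in [('sprung outer',(105,111,1)),('sprung inner',(110,116,-1)),('set inner',(123,129,1))]:
    k,n,s=edge(*a);print(nm,'x at y0',k[1],'deg',np.degrees(np.arctan(k[0])),n,s)
for a in [(241.8,111),(340.2,111),(241.4,128),(339.3,128)]: print((Ti@np.r_[onz('wrist',*a,.1,T),1])[:3])
# guard visible, tip of the wedge: project expected
for z in [.0,.09]:
  print(z,proj('wrist',(T@[0,0,.016+z,1])[:3],T))
E
```

```text
sprung outer x at y0 0.06774145974430845 deg -0.726915465242341 29 3.3570490370283996e-05
sprung inner x at y0 0.06444788126419891 deg -0.8686514809212629 29 0.00011415972102256857
set inner x at y0 0.05413222923429497 deg -0.8951987210537531 29 0.00010160257897061653
[ 0.0657 -0.0311  0.1556]
[0.0657 0.0475 0.1556]
[ 0.0524 -0.0318  0.1556]
[0.0524 0.0474 0.1556]
0.0 (np.float64(280.9869773137319), np.float64(264.2237006822661))
0.09 (np.float64(280.79369562528717), np.float64(208.2025588915468))
```

```bash
python3 - <<'E'
from h import *
T=np.load('w4.npy')
im=cv2.imread('pics/w4.png');g=cv2.cvtColor(im,6)
for c in (272,279,286,293): print(c,list(g[202:222,c]))
for r in (216,225,235): print(r,list(g[r,256:310]))
for e in (-.002,0,.002): print(e,proj('wrist',(T@[e+.0015,0,.106,1])[:3],T),proj('wrist',(T@[e+.0015,.01,.106,1])[:3],T),proj('wrist',(T@[e+.0015,-.01,.106,1])[:3],T))
E
```

```text
272 [np.uint8(82), np.uint8(81), np.uint8(77), np.uint8(88), np.uint8(144), np.uint8(208), np.uint8(240), np.uint8(238), np.uint8(229), np.uint8(52), np.uint8(63), np.uint8(66), np.uint8(67), np.uint8(67), np.uint8(67), np.uint8(66), np.uint8(67), np.uint8(68), np.uint8(68), np.uint8(69)]
279 [np.uint8(82), np.uint8(80), np.uint8(78), np.uint8(86), np.uint8(139), np.uint8(203), np.uint8(239), np.uint8(237), np.uint8(227), np.uint8(54), np.uint8(64), np.uint8(67), np.uint8(67), np.uint8(65), np.uint8(66), np.uint8(66), np.uint8(65), np.uint8(66), np.uint8(66), np.uint8(65)]
286 [np.uint8(82), np.uint8(80), np.uint8(80), np.uint8(82), np.uint8(124), np.uint8(199), np.uint8(237), np.uint8(237), np.uint8(228), np.uint8(50), np.uint8(53), np.uint8(58), np.uint8(67), np.uint8(68), np.uint8(66), np.uint8(68), np.uint8(65), np.uint8(54), np.uint8(50), np.uint8(68)]
293 [np.uint8(83), np.uint8(82), np.uint8(80), np.uint8(80), np.uint8(135), np.uint8(232), np.uint8(250), np.uint8(252), np.uint8(251), np.uint8(50), np.uint8(53), np.uint8(55), np.uint8(48), np.uint8(48), np.uint8(58), np.uint8(5
[... 2298 characters left out ...]
72), np.uint8(173), np.uint8(173), np.uint8(172), np.uint8(173), np.uint8(171), np.uint8(173), np.uint8(172)]
-0.002 (np.float64(280.7938554070456), np.float64(208.86230796970224)) (np.float64(294.632729284782), np.float64(208.85489111842114)) (np.float64(266.95383561955555), np.float64(208.86972543512587))
0 (np.float64(280.7932151684888), np.float64(206.21872210735523)) (np.float64(294.6641778200749), np.float64(206.21139775235307)) (np.float64(266.9211012866319), np.float64(206.2260470702473))
0.002 (np.float64(280.7925719538145), np.float64(203.56284766571505)) (np.float64(294.6957725362624), np.float64(203.55561674803073)) (np.float64(266.88821478343704), np.float64(203.57007918492926))
```

The wedge's tip edge is at (281,210), about 3.2 mm behind the tool axis. That matches the rack-based estimate, so it is an offset and not a tilt. Gap centre is at tool (0.059, 0.008), the gap is about 10 mm, and the yaw correction is 0.9°.

Emit:
servo_tool --plan '[{"angular":[0,0,0.17],"translation":[0.03,0.004,0],"claw":0.0},{"angular":[0,0,0.17],"translation":[0.0625,0.0077,0],"claw":0.0},{"angular":[0,0,0.17],"translation":[0.0625,0.0077,0],"claw":0.0},{"angular":[0,0,0.17],"translation":[0.0625,0.0077,0.02],"claw":0.0},{"angular":[0,0,0.17],"translation":[0.0625,0.0077,0.038],"claw":0.0}]'

```text
time: 5.35
tool_pos: [0.5481, -0.0925, 0.218]
ee_rot: [[0.533, 0.846, 0.001], [0.846, -0.533, -0.001], [0.0, 0.001, -1.0]]
force: [0.5, -0.6, -0.5]
width: 0.0251
```

Emit:
servo_tool --plan '[{"angular":[0,0,0],"translation":[0,0,0],"claw":0.0},{"angular":[0,0,0],"translation":[0,0,0],"claw":0.0},{"angular":[0,0,0],"translation":[0,0,0],"claw":0.0}]'

```text
time: 5.65
tool_pos: [0.5482, -0.0923, 0.2194]
ee_rot: [[0.534, 0.846, 0.001], [0.846, -0.534, -0.0], [0.0, 0.001, -1.0]]
force: [-0.1, -0.5, -0.6]
width: 0.0252
```

```bash
python3 - <<'E'
from h import *
T=toolT();im=bot.get_image('wrist');cv2.imwrite('pics/w5.png',im[:,:,::-1]);np.save('w5.npy',T);print(T)
im2=bot.get_image('side')
F=np.array([bot.get_state()['force']]);print(F)
a=cv2.resize(im[120:270,200:360,::-1],(400,375),interpolation=2);b=cv2.resize(im2[150:300,160:320,::-1],(400,375),interpolation=2)
cv2.imwrite('pics/c5.png',cv2.convertScaleAbs(np.hstack([a,b]),alpha=1.6))
E
```

```text
[[ 0.5336  0.8457  0.0015  0.5482]
 [ 0.8457 -0.5336 -0.0005 -0.0923]
 [ 0.0004  0.0015 -1.      0.2194]
 [ 0.      0.      0.      1.    ]]
[[-0.7282 -0.9411  0.1309]]
```

View pics/c5.png

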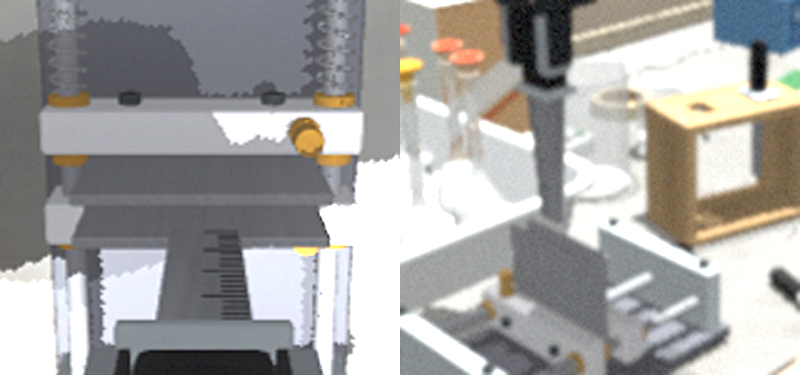

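```bash
python3 - <<'E'
from h import *
T=np.load('w5.npy');Ti=np.linalg.inv(T)
g=cv2.cvtColor(cv2.imread('pics/w5.png'),6).astype(int)
for nm,c0,c1 in [('left',245,260),('tipL',270,276),('right',300,318)]: print(nm,[(r,int(g[r,c0:c1].mean())) for r in range(190,226)])
t=lambda u,v,z:(Ti@np.r_[onz('wrist',u,v,z,T),1])[:3]
print('edges',t(281,201.4,.1),t(281,214.8,.1),'tip',t(282,212,T[2,3]-.106),'plates ends',t(228,199,.1),t(331,199,.1))
E
```

```text
left [(190, 59), (191, 59), (192, 60), (193, 60), (194, 60), (195, 60), (196, 59), (197, 62), (198, 72), (199, 71), (200, 71), (201, 70), (202, 60), (203, 59), (204, 60), (205, 60), (206, 60), (207, 60), (208, 60), (209, 60), (210, 60), (211, 61), (212, 60), (213, 60), (214, 61), (215, 73), (216, 72), (217, 71), (218, 71), (219, 92), (220, 134), (221, 131), (222, 130), (223, 130), (224, 130), (225, 130)]
tipL [(190, 59), (191, 59), (192, 59), (193, 59), (194, 60), (195, 60), (196, 60), (197, 62), (198, 72), (199, 71), (200, 71), (201, 69), (202, 60), (203, 59), (204, 60), (205, 59), (206, 60), (207, 60), (208, 59), (209, 59), (210, 60), (211, 58), (212, 60), (213, 59), (214, 59), (215, 60), (216, 60), (217, 60), (218, 60), (219, 61), (220, 61), (221, 61), (222, 61), (223, 61), (224, 62), (225, 63)]
right [(190, 62), (191, 63), (192, 62), (193, 62), (194, 63), (195, 63), (196, 63), (197, 67), (198, 75), (199, 74), (200, 74), (201, 72), (202, 63), (203, 62), (204, 63), (205, 63), (206, 63), (207, 63), (208, 63), (209, 63), (210, 63), (211, 63), (212, 63), (213, 63), (214, 65), (215, 76), (216, 74), (217, 73), (218, 82), (219, 123), (220, 156), (221, 153), (222, 152), (223, 152), (224, 152), (225, 152)]
edges [0.0012 0.0002 0.1194] [-0.0095  0.0002  0.1194] tip [-0.0029  0.0009  0.106 ] plates ends [ 0.0031 -0.0398  0.1193] [0.003  0.0379 0.1194]
```

The tip is centred in the gap, with gap edges at x = +1.0 and −9.3 mm and the tip centre at about −4.4 mm; the edges are level. Lowering it.

Emit:
servo_tool --plan '[{"angular":[0,0,0],"translation":[0,0,0.01],"claw":0.0},{"angular":[0,0,0],"translation":[0,0,0.02],"claw":0.0},{"angular":[0,0,0],"translation":[0,0,0.03],"claw":0.0},{"angular":[0,0,0],"translation":[0,0,0.04],"claw":0.0},{"angular":[0,0,0],"translation":[0,0,0.045],"claw":0.0}]'

```text
time: 6.25
tool_pos: [0.5469, -0.0914, 0.1715]
ee_rot: [[0.533, 0.846, -0.002], [0.846, -0.533, 0.0], [-0.001, -0.002, -1.0]]
force: [-0.1, -0.8, -0.8]
width: 0.0254
```

Emit:
servo_tool --plan '[{"angular":[0,0,0],"translation":[0,0,0],"claw":0.0},{"angular":[0,0,0],"translation":[0,0,0],"claw":0.0}]'

```text
time: 6.45
tool_pos: [0.5476, -0.0916, 0.1731]
ee_rot: [[0.533, 0.846, -0.001], [0.846, -0.533, -0.0], [-0.0, -0.001, -1.0]]
force: [-0.9, -1.6, -1.3]
width: 0.0256
```

Emit:
servo_tool --plan '[{"angular":[0,0,0],"translation":[0,0,0.003],"claw":0.0},{"angular":[0,0,0],"translation":[0,0,0.006],"claw":0.0},{"angular":[0,0,0],"translation":[0,0,0.009],"claw":0.0},{"angular":[0,0,0],"translation":[0,0,0.009],"claw":0.0},{"angular":[0,0,0],"translation":[0,0,0.009],"claw":0.0}]'

```text
time: 6.95
tool_pos: [0.5477, -0.092, 0.1641]
ee_rot: [[0.533, 0.846, -0.0], [0.846, -0.533, -0.001], [-0.001, 0.0, -1.0]]
force: [0.3, -4.4, -2.1]
width: 0.0251
```

Emit:
servo_tool --plan '[{"angular":[0,0,0],"translation":[0,0,0.002],"claw":0.0},{"angular":[0,0,0],"translation":[0,0,0.004],"claw":0.0},{"angular":[0,0,0],"translation":[0,0,0.004],"claw":0.0},{"angular":[0,0,0],"translation":[0,0,0.004],"claw":0.0}]'

```text
time: 7.35
tool_pos: [0.5476, -0.0921, 0.1603]
ee_rot: [[0.533, 0.846, -0.0], [0.846, -0.533, -0.001], [-0.001, 0.0, -1.0]]
force: [-1.9, -4.5, 0.5]
width: 0.025
```

The sprung side touches first, at about 4 N. Shifting 0.5 mm towards the set plate.

Emit:
servo_tool --plan '[{"angular":[0,0,0],"translation":[-0.0005,0,0],"claw":0.0},{"angular":[0,0,0],"translation":[-0.0005,0,0],"claw":0.0},{"angular":[0,0,0],"translation":[-0.0005,0,0],"claw":0.0}]'

```text
time: 7.65
tool_pos: [0.5475, -0.0922, 0.1603]
ee_rot: [[0.533, 0.846, 0.0], [0.846, -0.533, -0.0], [-0.0, 0.0, -1.0]]
force: [-1.8, -4.5, 0.3]
width: 0.025
```

```bash
cat > f.py <<'E'
from h import *
s=bot.get_state();R=s['ee_rot'];f=R.T@(np.array(s['force'])-[-.2,-.6,-.9])
print(s['time'],'tool-frame force',f,'moment',R.T@np.array(s['moment']),'pos',s['tool_pos'],'yaw',np.degrees(np.arctan2(R[1,0],R[0,0])))
E
python3 f.py
```

```text
7.65 tool-frame force [-4.104   0.7133 -1.181 ] moment [-0.3101 -1.3025  0.0084] pos [ 0.5475 -0.0922  0.1603] yaw 57.78615472438325
```

Emit:
servo_tool --plan '[{"angular":[0,0,0],"translation":[-0.0005,0,0],"claw":0.0},{"angular":[0,0,0],"translation":[-0.0005,0,0],"claw":0.0},{"angular":[0,0,0],"translation":[-0.0005,0,0],"claw":0.0}]'

```text
time: 7.95
tool_pos: [0.5474, -0.0923, 0.1603]
ee_rot: [[0.533, 0.846, 0.0], [0.846, -0.533, 0.0], [0.0, 0.0, -1.0]]
force: [-1.2, -3.3, -0.5]
width: 0.0248
```

```bash
python3 f.py
```

```text
7.95 tool-frame force [-2.7819  0.6053 -0.4396] moment [-0.3381 -0.8171  0.0366] pos [ 0.5474 -0.0923  0.1603] yaw 57.79914620375179
```

Emit:
servo_tool --plan '[{"angular":[0,0,0],"translation":[-0.0005,0,0],"claw":0.0},{"angular":[0,0,0],"translation":[-0.0005,0,0],"claw":0.0},{"angular":[0,0,0],"translation":[-0.0005,0,0],"claw":0.0}]'

```text
time: 8.25
tool_pos: [0.5471, -0.0924, 0.1603]
ee_rot: [[0.533, 0.846, 0.0], [0.846, -0.533, 0.001], [0.001, -0.0, -1.0]]
force: [-0.5, -1.2, -0.1]
width: 0.0252
```

```bash
python3 f.py
```

```text
8.25 tool-frame force [-0.6965  0.0497 -0.7935] moment [-0.1944 -0.3143 -0.0059] pos [ 0.5471 -0.0924  0.1603] yaw 57.810612790322935
```

Lateral force is nearly zero. Easing down in small steps.

Emit:
servo_tool --plan '[{"angular":[0,0,0],"translation":[-0.0002,0,0.001],"claw":0.0},{"angular":[0,0,0],"translation":[-0.0002,0,0.002],"claw":0.0},{"angular":[0,0,0],"translation":[-0.0002,0,0.003],"claw":0.0},{"angular":[0,0,0],"translation":[-0.0002,0,0.003],"claw":0.0}]'

```text
time: 8.65
tool_pos: [0.5468, -0.0927, 0.157]
ee_rot: [[0.533, 0.846, -0.0], [0.846, -0.533, 0.001], [0.001, -0.001, -1.0]]
force: [0.1, 0.6, -1.3]
width: 0.0253
```

```bash
python3 f.py
```

```text
8.65 tool-frame force [ 1.205  -0.3874  0.4419] moment [-0.0248 -0.0318 -0.0494] pos [ 0.5468 -0.0927  0.157 ] yaw 57.802110666394555
```

Emit:
servo_tool --plan '[{"angular":[0,0,0],"translation":[0,0,0.001],"claw":0.0},{"angular":[0,0,0],"translation":[0,0,0.002],"claw":0.0},{"angular":[0,0,0],"translation":[0,0,0.002],"claw":0.0},{"angular":[0,0,0],"translation":[0,0,0.002],"claw":0.0}]'

```text
time: 9.05
tool_pos: [0.5469, -0.0929, 0.1553]
ee_rot: [[0.533, 0.846, 0.0], [0.846, -0.533, 0.0], [0.0, -0.0, -1.0]]
force: [0.3, -0.4, -1.1]
width: 0.0256
```

```bash
python3 f.py
```

```text
9.05 tool-frame force [0.4315 0.3131 0.246 ] moment [-0.0266 -0.0094  0.0171] pos [ 0.5469 -0.0929  0.1553] yaw 57.796951270546195
```

Still free, at about 51 mm depth. Two more millimetres.

Emit:
servo_tool --plan '[{"angular":[0,0,0],"translation":[0,0,0.001],"claw":0.0},{"angular":[0,0,0],"translation":[0,0,0.002],"claw":0.0},{"angular":[0,0,0],"translation":[0,0,0.002],"claw":0.0},{"angular":[0,0,0],"translation":[0,0,0.002],"claw":0.0}]'

```text
time: 9.45
tool_pos: [0.5471, -0.0931, 0.1535]
ee_rot: [[0.533, 0.846, 0.001], [0.846, -0.533, -0.0], [0.0, 0.001, -1.0]]
force: [-0.4, -0.3, 1.9]
width: 0.0252
```

```bash
python3 f.py
```

```text
9.45 tool-frame force [ 0.1884 -0.3435 -2.8392] moment [-0.0361  0.051   0.0346] pos [ 0.5471 -0.0931  0.1535] yaw 57.79303246680834
```

Both faces now bear: 2.8 N of drag with no side force. Holding to check that it stays steady.

Emit:
servo_tool --plan '[{"angular":[0,0,0],"translation":[0,0,0.0005],"claw":0.0},{"angular":[0,0,0],"translation":[0,0,0.0005],"claw":0.0},{"angular":[0,0,0],"translation":[0,0,0.0005],"claw":0.0},{"angular":[0,0,0],"translation":[0,0,0.0005],"claw":0.0},{"angular":[0,0,0],"translation":[0,0,0.0005],"claw":0.0}]'

```text
time: 9.95
tool_pos: [0.5471, -0.0931, 0.1531]
ee_rot: [[0.533, 0.846, 0.001], [0.846, -0.533, -0.0], [0.0, 0.001, -1.0]]
force: [0.4, 1.0, 5.0]
width: 0.0254
```

```bash
python3 f.py; python3 f.py
```

```text
9.95 tool-frame force [ 1.6489 -0.3756 -5.8909] moment [0.0971 0.0293 0.0342] pos [ 0.5471 -0.0931  0.1531] yaw 57.794692522888845
9.95 tool-frame force [ 1.6489 -0.3756 -5.8909] moment [0.0971 0.0293 0.0342] pos [ 0.5471 -0.0931  0.1531] yaw 57.794692522888845
```

Emit:
servo_tool --plan '[{"angular":[0,0,0],"translation":[0.0001,0,0],"claw":0.0},{"angular":[0,0,0],"translation":[0.0001,0,0],"claw":0.0}]'

```text
time: 10.15
tool_pos: [0.5472, -0.0931, 0.1531]
ee_rot: [[0.533, 0.846, 0.001], [0.846, -0.533, -0.0], [0.0, 0.001, -1.0]]
force: [-1.6, -0.2, 5.9]
width: 0.025
```

```bash
python3 f.py; python3 - <<'E'
from h import *
T=toolT();np.save('w6.npy',T);im=bot.get_image('wrist');cv2.imwrite('pics/w6.png',im[:,:,::-1]);im2=bot.get_image('side');cv2.imwrite('pics/s6.png',im2[:,:,::-1])
a=cv2.resize(im[130:280,200:360,::-1],(400,375),interpolation=2);b=cv2.resize(im2[170:320,160:320,::-1],(400,375),interpolation=2)
cv2.imwrite('pics/c6.png',cv2.convertScaleAbs(np.hstack([a,b]),alpha=1.6))
Ti=np.linalg.inv(T);g=cv2.cvtColor(im,7).astype(int)
for c0,c1 in [(245,258),(304,316)]: print([(r,int(g[r,c0:c1].mean())) for r in range(175,240)])
E
python3 f.py
```

```text
10.15 tool-frame force [-0.4064 -1.4399 -6.7589] moment [ 0.0193 -0.0107 -0.0292] pos [ 0.5472 -0.0931  0.1531] yaw 57.7904528343359
[(175, 63), (176, 70), (177, 89), (178, 91), (179, 91), (180, 99), (181, 108), (182, 108), (183, 110), (184, 110), (185, 109), (186, 109), (187, 109), (188, 109), (189, 109), (190, 109), (191, 109), (192, 109), (193, 109), (194, 109), (195, 107), (196, 108), (197, 108), (198, 108), (199, 107), (200, 104), (201, 93), (202, 55), (203, 58), (204, 58), (205, 58), (206, 58), (207, 58), (208, 58), (209, 59), (210, 58), (211, 59), (212, 59), (213, 59), (214, 59), (215, 59), (216, 58), (217, 58), (218, 59), (219, 59), (220, 58), (221, 59), (222, 59), (223, 59), (224, 59), (225, 58), (226, 61), (227, 71), (228, 71), (229, 70), (230, 70), (231, 69), (232, 66), (233, 58), (234, 58), (235, 58), (236, 58), (237, 59), (238, 59), (239, 58)]
[(175, 73), (176, 79), (177, 91), (178, 92), (179, 95), (180, 119), (181, 148), (182, 154), (183, 163), (184, 162), (185, 161), (186, 161), (187, 161), (188, 161), (189, 160), (190, 160), (191, 159), (192, 152), (193, 154), (194, 156), (195, 141), (196, 124), (197, 117), (198, 108), (199, 108), (200, 105), (201, 93), (202, 57), (203, 59), (204, 60), (205, 60), (206, 60), (207, 60), (208, 60), (209, 60), (210, 60), (211, 60), (212, 60), (213, 60), (214, 60), (215, 60), (216, 60), (217, 60), (218, 60), (219, 60), (220, 60), (221, 60), (222, 60), (223, 60), (224, 59), (225, 60), (226, 62), (227, 72), (228, 71), (229, 71), (230, 70), (231, 70), (232, 66), (233, 59), (234, 59), (235, 59), (236, 59), (237, 59), (238, 60), (239, 59)]
10.25 tool-frame force [ 0.5509 -0.3222 -6.4488] moment [0.132  0.066  0.0107] pos [ 0.5472 -0.0931  0.1531] yaw 57.79019512950243
```

View pics/c6.png

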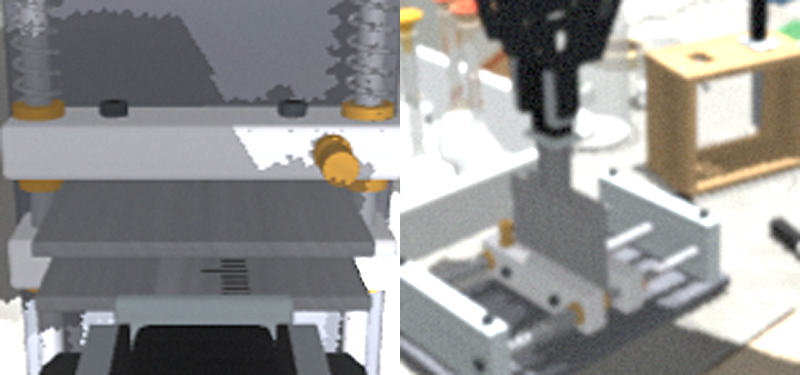

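The last close view shows the wedge between both plates at (232,270), upright and square, and the cell undisturbed. Side force is about 0 and drag is a steady 6.5 N. The gauge went down under 1 mm after it first bore on both plates, and the 7.5:1 taper makes that less than about 0.15 mm of spreading. Handing in.

```bash
python3 -c "
from cell import bot
print(bot.finish_job())"; python3 f.py
```

```text
the job is handed in; nothing more can be done
None
the job is handed in; nothing more can be done
```

The bigger taper gauge is wedged upright between the plates, still held in the gripper, and I've handed the job in at about 10 s of the 38 s. No verdict was reported.

**What I did:** I took the bigger gauge from the rack slot nearer the cell and lifted it clear. I turned it square to the plates and lowered it thin end first near their middle. Partway down it touched the sprung plate first at about 4 N, so I shifted it towards the set plate until the side force was gone, then eased it down.

**Last checks:**
- **Grip:** the fingers stood at 25 mm on the 26 mm grip.
- **Depth:** the tip is about 53 mm below the plates' top edges, which reads a gap of about 10 mm. The camera measured 10.3 mm.
- **Position:** the gauge is about 1 mm from the plates' middle by the last measurement before lowering. In the final views it looks upright and square to the plates.
- **Drag:** a steady 6–7 N vertically, with side force within about 1 N of zero, so both plates bear about equally.

**Not measured directly:** the force on each plate depends on the unknown friction; I estimate 5–13 N. I judged the sprung plate to be less than about 0.2 mm off its stops from how little the gauge went in after it first bore on both plates (under 1 mm), not from a picture.

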